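# Tip two rollers out of the tray and saddle a third on top

## Robot

A 6-joint arm with a two-finger parallel gripper is mounted at the origin on a cart in front of the work surface, level with it; the furniture and walls round the work are solid. World frame = base frame: x ahead of the robot, y to its left, z up, the work surface at z = 0. Lengths are in mm, angles in rad, forces in N, time in s.
With the tool pointing down it reaches from about 300 to 1000 mm from the base axis. Payload 5.1 kg.
Tool frame: the origin (TCP) lies at the very end of the fingers, on their centre line; the grasp point (between the pads) lies 19 mm behind it; z points along the fingers, y is the line along which they close (so a half turn about z gives the same grasp; the last joint's range is limited). The gripper opens to 95 mm and grips with 3 to 60 N. Pads are 20 mm wide; open, the fingers measure 119 mm over their backs; the gripper's body (75 mm by 180 mm) begins 59 mm behind the grasp point.
Start: joints at [1.193, 0.124, 1.65, -0, 1.367, -0.083], TCP at [188.878, 621.94, 191.856] pointing down, gripper open.
Joint ranges: [-2.61, 2.61], [-1.02, 2.33], [0.03, 2.71], [-1.35, 4.49], [0.32, 2.68], [-2.91, 2.91]. Speed limits (rad/s): [2.57, 2.57, 3.14, 3.14, 3.14, 3.14].

## Interface

Orientations are given as a unit quaternion [w, x, y, z].
In Python, from bench import manip, vision gives the robot as it stands.
- The arm moves only by the shell command python3 -m creep 'ROWS' [OPENING] [FORCE]. ROWS is JSON, a list of rows, each a list of 6 numbers: the shift along the world's x, y, z in units of 30 mm (1.0 is 30 mm), then the turn, a rotation vector about the world's x, y, z in units of 6 degrees (1.0 is 6 degrees). In form: [[x, y, z, wx, wy, wz], ...]. A call has 1 to 5 rows; each row is the pose to reach, as a shift and turn from the pose commanded when the call began; what a row does not reach only later rows make up. A row lasts 1/8 s, in which the tool goes at most 62.5 mm and 10.7 degrees, less where a joint would pass 70% of its speed; a pose out of reach is approached as far as the arm can. A call with a gripper value outside its range is refused whole. OPENING is the finger opening in mm, from 0 to 95.1, set as the call begins (- or left out, the last holds). The fingers move at their own pace and stop on an object; FORCE is the grip in N (left out, the last holds). Time passes only in rows, so rows that repeat a pose let the fingers close. It gives the time, the measured TCP pose, the force, the opening and the grip force at its end, in the units of the state.
- manip.state(): the state, without advancing time (a new reading comes with each control period).
- vision.get_image(name): name is "scene" or "top" or "wrist"; returns a dict with "img" (400x640x3 uint8, red, green, blue), "fx", "fy", "cx", "cy" (pixels), "extrinsics" (4x4, takes a point from camera to world coordinates); the wrist camera has in their place "mount" (4x4, takes a point from camera to tool coordinates, whose origin is the TCP and whose axes are the flange's). Camera axes: x right, y down, z forward; pixel columns grow to the right and rows downward; lengths in mm; the calibration is good to about 2 mm. A picture is of the moment at which its call begins: read the wrist's pose just before it. There is no depth.
- manip.hand_in(): hands the job in; it is judged then, once.
The state is a dict: "time_s": time; "joint_pos": joint angles; "qd": joint speeds; "joint_torque": joint torques, N m; "ee_pos": TCP position; "orientation": TCP orientation; "ft_force": force on the tool from outside, world axes, zero at the start; "moment": the same for the moment, N m; "width": opening from 0.0 (shut) to 1.0 (fully open); "finger_force": force on a finger pad.
Only numpy, scipy, OpenCV 4.12 (cv2) and the standard library are available. Lean on these libraries where they do the work, as an engineer would, in place of code of your own. Each camera call takes 0.05 s, during which the arm holds its last target. There are 200 camera calls.

## Task

Raise the tipping tray by its black bar to the 40 degree mark (never past 50) so that its two rollers roll out down the ramp into the trough, keep it at that angle for a good second, then lower it gently back to level. After that take the third roller from its rest and saddle it on top, in the gap between the two rollers in the trough, parallel to them and with its ends roughly in line with theirs. Leave the bottle, the tub and the tape roll where they are.

Things in the scene. Friction and masses are not known exactly. Their poses are not given: they have to be found in the camera images.
- station: fixed aluminium and dark steel tipping station, 215 long x 120 wide mm. Origin on the table under the middle of the tray's hinge line; x runs along the hinge line, +y towards tray and handle, -y towards the trough. Hinge line 34 mm above the table. Arc with white marks every 10 degrees on its -x side, 40 the longest; it reaches z 96 at x -57
- trough (a point): point on the trough floor (18 mm above the table) midway between the two rollers' resting places, at station x 0, y -56.5 mm. They come to lie along station x, one by the end stop (y about -78), one at the ramp's foot (y about -37), centres z 38. Stop face y -98, its top z 42. Trough 95 wide inside, cheeks to z 42; ramp (30 degrees) y -30 to -6, cheeks to z 60
- tray (a joint): tilt of the open steel tray, rad: 0 level on its stop, grows as the handle end rises (40 degrees = 0.70), limit 1.25. Level it spans station y 0 to +92, floor top z 38, rear wall to z 70; 94 wide. Lip 2.2 mm high at y 0 to 4: the rollers roll over it by themselves past about 27 degrees. 0.45 kg, swings freely, falls back level if let go
- tray_bar (a point): middle of the black round handle bar, 12 mm thick, along station x, free 30 mm to either side and 50 mm above the rear wall. Level: 90 mm behind (+y) and 92 mm above the hinge line (z 126); swings about that line, forward and up. Pinch it from above, closing along station y; it can turn in the fingers, so the tool may stay upright
- roller_front: aluminium conveyor roller with black end caps, cylinder 40 mm diameter x 86 mm long, 0.13 to 0.25 kg; origin at its centre, x along its axis. At the start in the tray, next to the lip
- roller_rear: second roller like it, at the start in the tray by the rear wall
- roller_spare: third roller like it (40 mm diameter x 86 mm, origin at its centre, x along its axis); at the start lying on the rest with its centre 66 mm above the table. Saddled on the other two its centre is about 34 mm above theirs, 72 mm above the table; the fingers then have room only down to 13 mm below its centre
- rest: small black plastic stand beyond the trough's end stop, 70 (x) x 50 (y) mm, its top plate 46 mm above the table with two ridges 6 mm high along x that keep the spare roller from rolling; origin on the table under its centre; the spare roller lies along its x
- lock_bottle: bystander: white bottle with orange nozzle, 22x36x98 mm, upright; origin under its centre
- grease_tub: bystander: white tub with blue lid, 62 mm diameter, 42 mm high; origin under its centre
- tape_roll: bystander: roll of tape lying flat, 69 mm diameter, 19 mm high; origin under its centre
Not all that is in view belongs to the job. What is shaped like the roller_rear but purple is not meant.

How it is judged (in metres and radians):
On the way, in this order (a step that is already met when the one before it is completed fails the run):
1. the tray is raised past 10 degrees with both rollers still in it (value of joint tray above 0.175 rad and y of roller_front in the frame of station above -0.015 m and y of roller_rear in the frame of station above 0.01 m).
2. the tray stands at 40 degrees (within 6) for 0.8 s with both rollers down in the trough (value of joint tray between 0.595 and 0.805 rad and y of each of roller_front, roller_rear in the frame of station below -0.029 m and z of each of roller_front, roller_rear in the frame of station below 0.043 m), for 0.8 s.
3. the tray is back level, the spare roller still on its rest (value of joint tray below 0.035 rad and horizontal distance between roller_spare and rest below 0.03 m), for 0.3 s.
At the end, for the whole second after the job is handed in: The tray is level (under 2 degrees); the two rollers from it lie on the trough floor; the spare roller rests on both, its centre 66 to 77 mm above the table and within 18 mm of the trough's middle, parallel to the hinge line within 8 degrees; all are at rest (value of joint tray below 0.035 rad and y of each of roller_front, roller_rear in the frame of station below -0.029 m and z of each of roller_front, roller_rear in the frame of station below 0.043 m and horizontal distance between roller_spare and trough below 0.018 m and z of roller_spare in the frame of station between 0.066 and 0.077 m and angle between the x axis of roller_spare and the x axis of station, either way round below 0.14 rad and linear speed of each of roller_spare, roller_front, roller_rear below 0.02 m/s); the robot touches nothing.
It fails at once if the tray is tipped past 50 degrees (2 degrees allowed) (value of joint tray above 0.908 rad).
It fails at once if the tray is let fall or slammed down (velocity of joint tray below -3 rad/s).
It fails at once if the bottle is moved or tipped (distance of lock_bottle from where it was at the start of the episode above 0.03 m or angle between lock_bottle's own z axis and vertical above 0.4 rad).
It fails at once if the tub is moved (distance of grease_tub from where it was at the start of the episode above 0.03 m).
It fails at once if the tape roll is moved (distance of tape_roll from where it was at the start of the episode above 0.03 m).
It also fails if it takes over 51 s, if anything falls off the work surface, if the arm or the gripper's body presses on something with over 40 N, if the wrist force passes 120 N, or if a joint passes its speed limit or range.

## Working session

There is one attempt and no reset: what is moved stays moved. The work goes in short steps, Python scripts to look and compute and a shell command to move; the robot and the scene stay as the last step left them, time stands still between calls to the robot, and variables do not carry over. Pictures are saved under pics/ and viewed, at most 10 in all, crops included, and the job is handed in when it is done.

```bash
mkdir -p pics
python3 - <<'E'
from bench import manip, vision
import cv2, numpy as np, json
s=manip.state(); print(s)
for n in ("scene","top"):
    d=vision.get_image(n); cv2.imwrite(f"pics/{n}0.png",cv2.cvtColor(d["img"],cv2.COLOR_RGB2BGR))
    print(n,d["fx"],d["fy"],d["cx"],d["cy"],np.array(d["extrinsics"]).round(3).tolist())
    np.savez(f"{n}.npz",K=[[d["fx"],0,d["cx"]],[0,d["fy"],d["cy"]],[0,0,1]],E=d["extrinsics"])
E
```

```text
{'time_s': 0.0, 'joint_pos': array([ 1.19341763e+00,  1.24517793e-01,  1.65164865e+00, -2.93410764e-05,
        1.36749684e+00, -8.26023931e-02]), 'qd': array([ 3.93736850e-04, -1.10537785e-03,  5.06051818e-04, -1.08556640e-03,
        6.82444658e-05, -1.54824997e-04]), 'joint_torque': array([-1.80940392e-04, -4.17593765e+01, -3.59936678e+01,  7.74944667e-02,
        4.90228564e-02, -1.91438644e-04]), 'ee_pos': array([188.62796736, 621.31685157, 190.59387523]), 'orientation': array([-2.22031530e-04,  1.46852084e-01,  9.89157921e-01, -1.01132672e-03]), 'ft_force': array([-0.6562588 , -0.66995937, -0.26349222]), 'moment': array([ 0.02178958,  0.04625196, -0.03511369]), 'finger_force': 0.0, 'width': 1.0020550776592219}
scene 367.81210619411917 367.81210619411917 314.5250093389531 201.149554231999 [[-0.613, -0.529, 0.587, 69.301], [-0.79, 0.413, -0.453, 228.824], [-0.003, -0.741, -0.671, 748.475], [0.0, 0.0, 0.0, 1.0]]
top 401.58140434541986 401.58140434541986 316.460033235376 200.43493728000865 [[-0.217, -0.948, 0.232, 458.184], [-0.976, 0.211, -0.05, -166.485], [-0.002, -0.237, -0.972, 928.356], [0.0, 0.0, 0.0, 1.0]]
```

View pics/scene0.png

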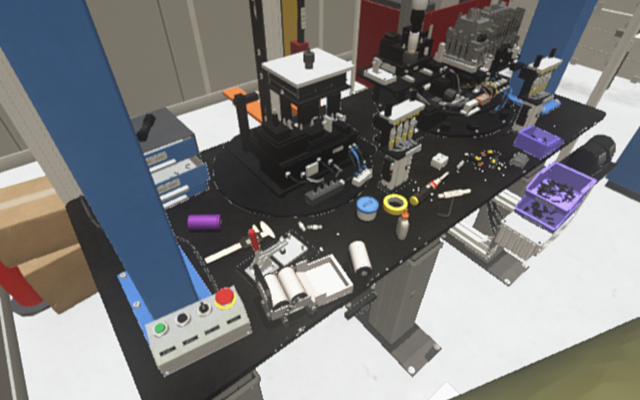

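View pics/top0.png

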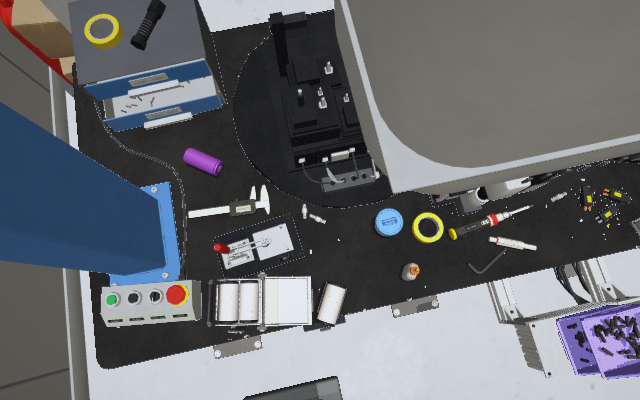

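The scene view shows the station at about (300,285), the spare roller at (360,258), the bottle at (402,225), the tub at (367,207) and the tape at (395,204). In the top view the station is at about (260,302), with the bar side to the left at about (215,302) and the spare roller at (331,303). Next I'll enlarge these areas.

Run:
```python
import cv2, numpy as np
a=cv2.imread("pics/scene0.png")[218:328,235:395]; b=cv2.imread("pics/top0.png")[262:337,195:355]
f=lambda i:cv2.resize(i,None,fx=5,fy=5,interpolation=cv2.INTER_CUBIC)
def grid(i,u0,v0):
    i=f(i)
    for k in range(0,i.shape[1],100): cv2.putText(i,str(u0+k//5),(k,10),0,.35,(0,255,0)); cv2.line(i,(k,0),(k,4),(0,255,0))
    for k in range(0,i.shape[0],50): cv2.putText(i,str(v0+k//5),(0,k+4),0,.35,(0,255,0))
    return i
cv2.imwrite("pics/cs.png",grid(a,235,218)); cv2.imwrite("pics/ct.png",grid(b,195,262))
```

```text
(no output)
```

View pics/cs.png

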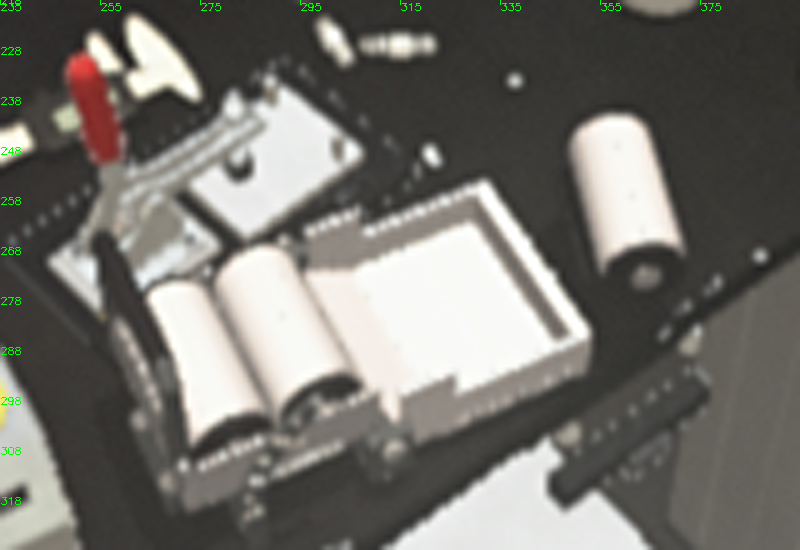

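View pics/ct.png

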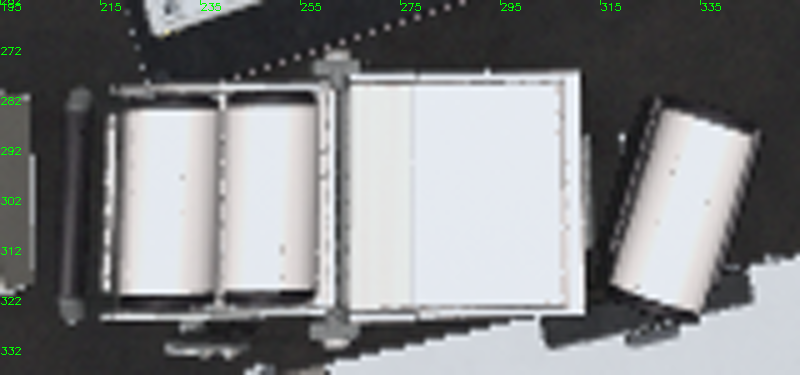

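The crops show the bar running from (211,282) to (209,324) in the top view, and from (255.6,266) to (272,310) in the scene view. The outer corners of the end stop are at top (311,276.4) and (311.6,324.4), scene (332.4,254.6) and (353,285). The spare roller's centre is at top (331.6,303.6), scene (360.6,258.6).

```bash
cat > geo.py <<'E'
import numpy as np, cv2
from scipy.spatial.transform import Rotation as R
C={n:np.load(n+".npz") for n in("scene","top")}
def P(K,E): return K@np.linalg.inv(E)[:3]
def tri(obs):  # [(K,E,(u,v))..]
    c=[];A=np.zeros((3,3));b=np.zeros(3);rays=[]
    for K,E,uv in obs:
        d=E[:3,:3]@np.linalg.solve(K,[*uv,1.]);d/=np.linalg.norm(d);M=np.eye(3)-np.outer(d,d)
        A+=M;b+=M@E[:3,3];rays.append((E[:3,3],M))
    x=np.linalg.solve(A,b);return x,[round(float(np.linalg.norm(M@(x-o))),1) for o,M in rays]
def plane(K,E,uv,z):
    d=E[:3,:3]@np.linalg.solve(K,[*uv,1.]);o=E[:3,3];return o+d*(z-o[2])/d[2]
def ts(t,s): return tri([(C["top"]["K"],C["top"]["E"],t),(C["scene"]["K"],C["scene"]["E"],s)])
def top(t,z): return plane(C["top"]["K"],C["top"]["E"],t,z)
def scn(t,z): return plane(C["scene"]["K"],C["scene"]["E"],t,z)
E
python3 - <<'E'
from geo import *
np.set_printoptions(precision=1,suppress=True)
for n,t,s in [("bar+x",(211,282),(255.6,266)),("bar-x",(209,324),(272,310)),("stop+x",(311,276.4),(332.4,254.6)),("stop-x",(311.6,324.4),(353,285)),("spare",(331.6,303.6),(360.6,258.6))]:
    print(n,*ts(t,s))
print("bar126",top((211,282),126),top((209,324),126),"stop42",top((311,276.4),42),top((311.6,324.4),42), scn((332.4,254.6),42),scn((353,285),42))
print("spare ends z66",top((195+708/5,262+118/5),66),top((195+657/5,262+298/5),66))
print("bolts z34",top((262.2,275.6),34),top((262.2,328),34))
for n,t,z in [("bottle",(411,272),50),("tub",(389,222),42),("tape",(428,227),19)]: print(n,top(t,z))
E
```

```text
bar+x [533.8  30.5 120.3] [0.8, 0.8]
bar-x [451.9  53.2  78.4] [6.9, 6.9]
stop+x [ 506.4 -163.7   39.3] [0.2, 0.2]
stop-x [ 408.4 -143.5   39.5] [0.1, 0.1]
spare [ 440.9 -194.1   64.6] [0.6, 0.6]
bar126 [533.8  29.8 126. ] [456.6  45.8 126. ] stop42 [ 506.4 -163.6   42. ] [ 408.6 -143.5   42. ] [ 504.7 -162.4   42. ] [ 407.2 -142.3   42. ]
spare ends z66 [ 474.8 -212.2   66. ] [ 408.8 -175.1   66. ]
bolts z34 [531.7 -59.5  34. ] [423.8 -39.1  34. ]
bottle [ 468.2 -376.2   50. ]
tub [ 585.6 -360.    42. ]
tape [ 558.3 -449.3   19. ]
```

Run:
```python
from geo import *
np.set_printoptions(precision=0,suppress=True)
for t in [(170,183),(178,280),(110,283),(103,296),(105,326),(200,320),(195,283)]: print("top",t,top(t,0),top(t,60))
for t in [(196,285),(152,318),(118,275),(155,340),(165,372),(250,325),(240,288)]: print("scene",t,scn(t,0),scn(t,60))
```

```text
top (170, 183) [798. 120.   0.] [776. 102.  60.]
top (178, 280) [566. 133.   0.] [559. 114.  60.]
top (110, 283) [593. 285.   0.] [585. 255.  60.]
top (103, 296) [568. 303.   0.] [561. 272.  60.]
top (105, 326) [502. 305.   0.] [499. 274.  60.]
top (200, 320) [469.  97.   0.] [468.  80.  60.]
top (195, 283) [551.  96.   0.] [545.  79.  60.]
scene (196, 285) [661. 136.   0.] [614. 143.  60.]
scene (152, 318) [639. 251.   0.] [594. 250.  60.]
scene (118, 275) [808. 276.   0.] [749. 273.  60.]
scene (155, 340) [584. 265.   0.] [543. 262.  60.]
scene (165, 372) [505. 273.   0.] [470. 270.  60.]
scene (250, 325) [489.  86.  -0.] [456.  98.  60.]
scene (240, 288) [588.  56.   0.] [546.  70.  60.]
```

Run:
```python
from bench import vision
import cv2
d=vision.get_image("wrist"); cv2.imwrite("pics/w0.png",cv2.cvtColor(d["img"],cv2.COLOR_RGB2BGR)); print(d["fx"],d["cx"],d["cy"],d["mount"].round(3).tolist())
```

```text
288.44971919653153 320.2939566650202 201.2121280287609 [[-0.001, -0.957, -0.291, 82.47], [1.0, -0.0, -0.001, -0.683], [0.001, -0.291, 0.957, -191.628], [0.0, 0.0, 0.0, 1.0]]
```

The column stands at x ≥ 600 and y 140–250, so a straight path at radius 470 is clear of it.

```bash
python3 -m creep '[[0.9,-1.8,1,0,0,0.9],[1.7,-3.6,2,0,0,0.9],[2.6,-5.6,2.3,0,0,0.9],[3.4,-7.6,2.3,0,0,0.9],[4.3,-9.6,2.3,0,0,0.9]]' 95
```

```text
time_s: 0.78
ee_pos: [311.2, 348.1, 260.9]
orientation: [0.0, 0.1, 0.995, 0.0]
ft_force: [1.4, -0.4, 0.4]
width: 0.997
finger_force: 0.0
```

```bash
python3 -m creep '[[0.8,-1.8,0,0,0,0],[1.6,-3.7,0,0,0,0],[2.4,-5.6,0,0,0,0],[3.2,-7.5,0,0,0,0],[4.0,-9.4,0,0,0,0]]' && python3 -m creep '[[0.8,-1.8,0,0,0,0],[1.4,-3.4,0,0,0,0],[1.4,-3.4,0,0,0,0],[1.4,-3.4,0,0,0,0],[1.4,-3.4,0,0,0,0]]'
cat > shot.py <<'E'
import sys
from bench import manip,vision
from geo import *
def shot(name):
    s=manip.state(); d=vision.get_image("wrist")
    q=s["orientation"]; T=np.eye(4);T[:3,:3]=R.from_quat(np.r_[q[1:],q[0]]).as_matrix();T[:3,3]=s["ee_pos"]
    K=np.array([[d["fx"],0,d["cx"]],[0,d["fy"],d["cy"]],[0,0,1]])
    cv2.imwrite(f"pics/{name}.png",cv2.cvtColor(d["img"],cv2.COLOR_RGB2BGR)); np.savez(name+".npz",K=K,E=T@d["mount"])
    print(s["time_s"],s["ee_pos"].round(1),s["orientation"].round(4))
    return d["img"]
if __name__=="__main__": shot(sys.argv[1])
E
python3 shot.py w1
```

```text
time_s: 1.4
ee_pos: [431.1, 65.9, 260.7]
orientation: [0.0, 0.1, 0.995, 0.0]
ft_force: [0.2, 0.4, -0.2]
width: 0.999
finger_force: 0.0
time_s: 2.02
ee_pos: [472.5, -33.0, 260.8]
orientation: [0.0, 0.099, 0.995, 0.0]
ft_force: [-0.2, -0.2, -0.1]
width: 0.998
finger_force: 0.0
2.025 [472.5 -33.  260.8] [0.000e+00 9.920e-02 9.951e-01 1.000e-04]
```

View pics/w1.png

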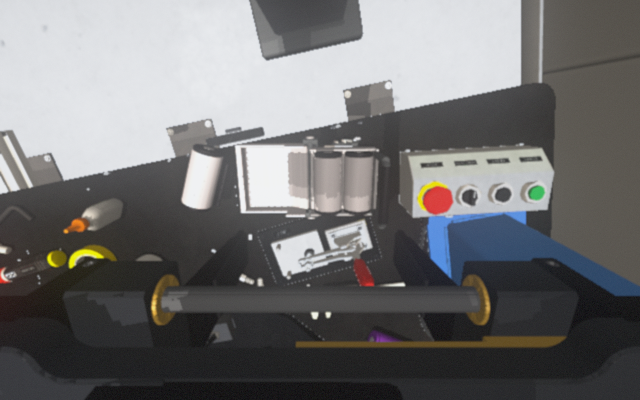

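The wrist view shows the station at (240–390, 140–218), the bar as a dark vertical strip at about (385,178), the spare at about (203,178), and the control box to its right.

Run:
```python
import cv2
i=cv2.imread("pics/w1.png")[125:235,175:405]; i=cv2.convertScaleAbs(cv2.resize(i,None,fx=3.4,fy=3.4,interpolation=cv2.INTER_CUBIC),alpha=1.0,beta=25)
for k in range(0,230,20): cv2.putText(i,str(175+k),(int(k*3.4),10),0,.35,(0,255,0)); cv2.line(i,(int(k*3.4),0),(int(k*3.4),4),(0,255,0))
for k in range(0,110,10): cv2.putText(i,str(125+k),(0,int(k*3.4)+4),0,.35,(0,255,0))
cv2.imwrite("pics/cw1.png",i)
```

```text
(no output)
```

View pics/cw1.png

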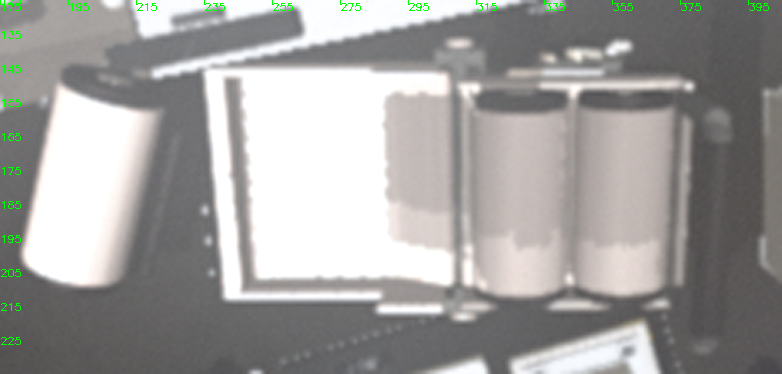

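The crop puts the bar ends at (385.9,160.3) and (382.4,226.5), and the hinge knobs at (310.3,138.2) and (310.3,213.2). The stop corners are at (235.3,145) and (241.2,212.6), and the spare's centre is at about (202.1,178).

Run:
```python
from geo import *
np.set_printoptions(precision=1,suppress=True)
w=np.load("w1.npz");c=C["top"];s=C["scene"]
def t(n,a,b,sc=None):
    o=[(c["K"],c["E"],a),(w["K"],w["E"],b)]
    if sc:o.append((s["K"],s["E"],sc))
    x,r=tri(o);print(n,x,r);return x
b1=t("bar-x",(209,324),(385.9,160.3));b2=t("bar+x",(211,281.6),(382.4,226.5),(255.6,266))
h1=t("hinge-x",(262.2,328),(310.3,138.2),(313.6,307));h2=t("hinge+x",(262.2,275.6),(310.3,213.2))
s1=t("stop-x",(311.6,324.4),(235.3,145),(353,285));s2=t("stop+x",(311,276.4),(241.2,212.6),(332.4,254.6))
t("spare",(331.6,303.6),(202.1,178),(360.6,258.6))
pl=lambda u,z:plane(w["K"],w["E"],u,z)
print("w spare",pl((202.1,178),66),"axis",pl((175+118/3.4,125+88/3.4),66),pl((175+72/3.4,125+273/3.4),66))
for a,b in((b1,b2),(h1,h2),(s1,s2)): d=b-a;print(np.degrees(np.arctan2(d[1],d[0])),(a+b)/2,np.linalg.norm(d))
```

```text
bar-x [456.5  46.3 123. ] [0.4, 0.4]
bar+x [535.3  30.6 120.5] [0.4, 2.0, 2.0]
hinge-x [422.4 -39.   32.8] [1.3, 1.3, 0.9]
hinge+x [530.9 -60.6  38.2] [0.8, 0.8]
stop-x [ 408.7 -143.6   39.4] [0.3, 0.5, 0.2]
stop+x [ 507.1 -163.7   39.3] [0.6, 1.2, 0.7]
spare [ 441.4 -194.1   64. ] [0.4, 0.9, 1.1]
w spare [ 442.  -192.6   66. ] axis [ 408.8 -171.1   66. ] [ 477.8 -213.1   66. ]
-11.237138170670368 [495.9  38.4 121.7] 80.32209741571182
-11.262413918813111 [476.7 -49.8  35.5] 110.69669775438385
-11.524940227777615 [ 457.9 -153.7   39.3] 100.36829926104863
```

```bash
python3 -m creep '[[0.4,1.2,-0.8,0,0,0],[0.76,2.37,-1.8,0,0,0],[0.76,2.37,-2.7,0,0,0],[0.76,2.37,-2.7,0,0,0],[0.76,2.37,-2.7,0,0,0]]' 50 20; python3 shot.py w2
```

```text
time_s: 2.7
ee_pos: [496.1, 37.3, 181.1]
orientation: [0.001, 0.1, 0.995, 0.0]
ft_force: [0.5, -0.3, 1.2]
width: 0.546
finger_force: 0.0
2.7 [496.1  37.3 181.1] [9.00e-04 9.98e-02 9.95e-01 0.00e+00]
```

```bash
python3 -m creep '[[0,0.03,-1,0,0,0],[0,0.03,-2,0,0,0],[0,0.03,-2.45,0,0,0],[0,0.03,-2.45,0,0,0]]' 50 20; python3 -m creep '[[0,0,0,0,0,0],[0,0,0,0,0,0],[0,0,0,0,0,0],[0,0,0,0,0,0],[0,0,0,0,0,0]]' 0 20
```

```text
time_s: 3.25
ee_pos: [495.6, 37.7, 106.4]
orientation: [-0.0, 0.1, 0.995, -0.0]
ft_force: [-0.1, -1.3, 0.3]
width: 0.523
finger_force: 0.0
time_s: 3.88
ee_pos: [496.0, 39.1, 106.7]
orientation: [0.0, 0.1, 0.995, 0.001]
ft_force: [-1.4, 3.8, 7.1]
width: 0.081
finger_force: 17.5
```

```bash
python3 -m creep '[[0,0,0,0,0,0],[0,0,0,0,0,0]]'; python3 shot.py w3
python3 - <<'E'
import cv2
a=cv2.imread("pics/w2.png");b=cv2.imread("pics/w3.png")
cv2.imwrite("pics/cw3.png",cv2.convertScaleAbs(cv2.vconcat([cv2.resize(i[100:400,120:520],(800,600)) for i in (b,)]),alpha=1.3,beta=40))
E
```

```text
time_s: 4.12
ee_pos: [497.3, 38.5, 109.2]
orientation: [0.002, 0.1, 0.995, 0.001]
ft_force: [-1.6, 4.1, 10.9]
width: 0.007
finger_force: 5.2
4.125 [497.3  38.5 109.2] [1.80e-03 1.00e-01 9.95e-01 8.00e-04]
```

View pics/cw3.png

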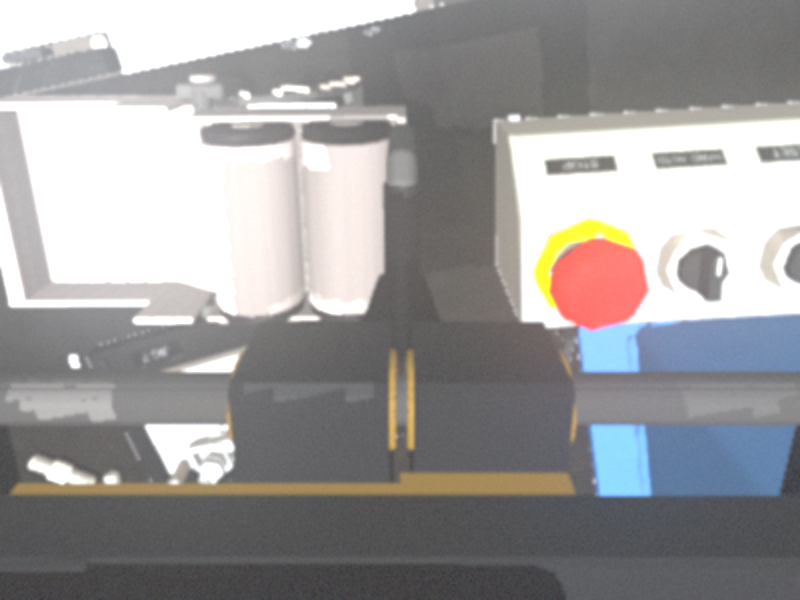

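The fingers closed fully (width 0.007) with a 10 N upward push, so the bar was squeezed out. The bar's grey -x cap shows at about (320,182). I'll check the bar's height by comparing projections in w2 and w3.

Run:
```python
from geo import *
np.set_printoptions(precision=1,suppress=True)
for n in("w2","w3"):
    w=np.load(n+".npz")
    for z in(123,115,105): 
        p=P(w["K"],w["E"])@[456.5,46.3,z,1];print(n,z,p[:2]/p[2])
a=cv2.imread("pics/w2.png");b=cv2.imread("pics/w3.png")
f=lambda i,u,v:cv2.convertScaleAbs(cv2.resize(i[v:v+120,u:u+80],(400,600),interpolation=cv2.INTER_CUBIC),alpha=1.6,beta=50)
cv2.imwrite("pics/cmp.png",cv2.hconcat([f(a,290,120),f(b,290,150)]))
```

```text
w2 123 [322.4 163.9]
w2 115 [322.4 162.4]
w2 105 [322.3 160.6]
w3 123 [320.8 181.6]
w3 115 [320.8 178.9]
w3 105 [320.8 175.7]
```

View pics/cmp.png

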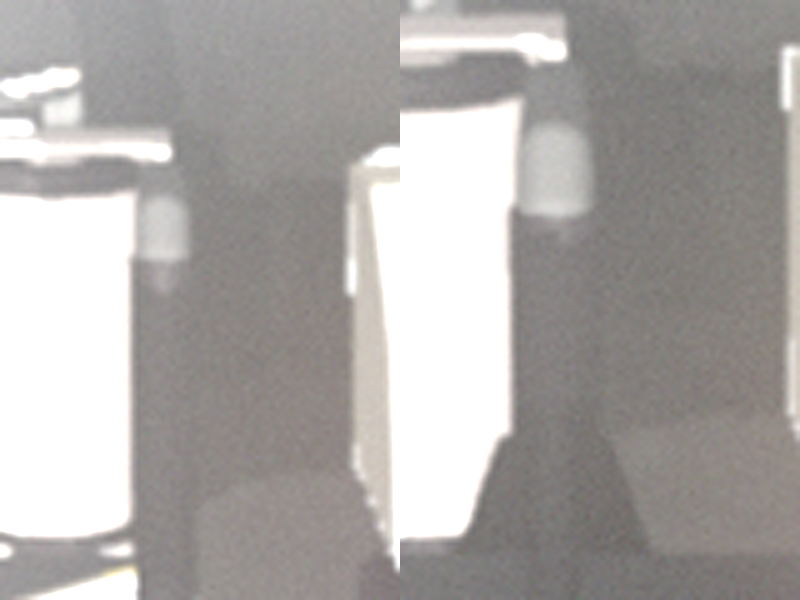

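The cap sits where I predicted (z about 126), yet the behaviour fits a bar only at the very tips. I'll reopen, go 14 mm lower and close again while watching the width.

```bash
python3 -m creep '[[0,0,0,0,0,0],[0,0,0,0,0,0],[0,0,0,0,0,0],[0,0,-0.25,0,0,0],[0,0,-0.47,0,0,0]]' 50 15; python3 -m creep '[[0,0,0,0,0,0],[0,0,0,0,0,0],[0,0,0,0,0,0]]' 0 15;python3 -m creep '[[0,0,0,0,0,0],[0,0,0,0,0,0],[0,0,0,0,0,0]]' 0 15
```

```text
time_s: 4.8
ee_pos: [495.1, 37.9, 91.0]
orientation: [-0.001, 0.1, 0.995, -0.0]
ft_force: [-1.7, -0.3, 0.1]
width: 0.477
finger_force: 0.0
time_s: 5.18
ee_pos: [495.8, 37.9, 92.4]
orientation: [0.0, 0.1, 0.995, -0.0]
ft_force: [-0.1, 0.1, -1.0]
width: 0.266
finger_force: 0.0
time_s: 5.55
ee_pos: [496.1, 39.0, 92.5]
orientation: [0.001, 0.1, 0.995, 0.001]
ft_force: [0.9, 5.7, 1.0]
width: 0.12
finger_force: 15.0
```

Now it's holding at 11.4 mm, the bar's thickness. The squeeze-out height and the tip's image position (v≈236 where 220 was expected) both suggest the real fingertips end about 24 mm above the reported TCP. I'll go 8 mm deeper to get the bar to mid-pad.

```bash
python3 -m creep '[[0,0.03,0,0,0,0],[0,0.03,0,0,0,0],[0,0.03,-0.27,0,0,0],[0,0.03,-0.27,0,0,0]]' 30 25; python3 -m creep '[[0,0,0,0,0,0],[0,0,0,0,0,0],[0,0,0,0,0,0],[0,0,0,0,0,0]]' 0 25; python3 -m creep '[[0,0,0,0,0,0],[0,0,0,0,0,0]]'; python3 shot.py w4
```

```text
time_s: 6.05
ee_pos: [494.7, 38.6, 82.9]
orientation: [-0.001, 0.1, 0.995, -0.0]
ft_force: [-0.4, 0.3, 0.0]
width: 0.314
finger_force: 0.0
time_s: 6.55
ee_pos: [495.9, 39.1, 84.2]
orientation: [0.0, 0.1, 0.995, 0.0]
ft_force: [0.5, 2.9, -0.1]
width: 0.122
finger_force: 25.0
time_s: 6.8
ee_pos: [495.8, 39.1, 84.2]
orientation: [0.0, 0.1, 0.995, 0.0]
ft_force: [1.3, 2.6, 0.2]
width: 0.119
finger_force: 25.0
6.8 [495.8  39.1  84.2] [2.000e-04 1.001e-01 9.950e-01 4.000e-04]
```

The grip is firm (11.6 mm, 25 N). Now I'll follow the arc: 20°, check, then 40°.

```bash
python3 -m creep '[[-0.04,-0.22,0.20,0,0,0],[-0.09,-0.45,0.39,0,0,0],[-0.14,-0.69,0.56,0,0,0],[-0.19,-0.94,0.71,0,0,0],[-0.24,-1.21,0.84,0,0,0]]'
```

```text
time_s: 7.48
ee_pos: [488.9, 3.7, 110.8]
orientation: [0.0, 0.1, 0.995, 0.002]
ft_force: [-0.5, 7.9, 6.9]
width: 0.122
finger_force: 25.0
```

```bash
python3 -m creep '[[-0.05,-0.27,0.12,0,0,0],[-0.11,-0.55,0.23,0,0,0],[-0.17,-0.83,0.31,0,0,0],[-0.22,-1.10,0.38,0,0,0],[-0.27,-1.38,0.42,0,0,0]]'; python3 shot.py w5; python3 -m creep '[[0,0,0,0,0,0],[0,0,0,0,0,0]]';python3 - <<'E'
from bench import vision
import cv2
for n in("scene","top"): cv2.imwrite(f"pics/{n}1.png",cv2.cvtColor(vision.get_image(n)["img"],cv2.COLOR_RGB2BGR))
a=cv2.imread("pics/scene1.png")[218:328,235:395]; b=cv2.imread("pics/w5.png")[90:330,190:510]
cv2.imwrite("pics/m1.png",cv2.vconcat([cv2.resize(a,(436,300),interpolation=cv2.INTER_CUBIC),cv2.resize(b,(436,300),interpolation=cv2.INTER_CUBIC)]))
E
```

```text
time_s: 8.1
ee_pos: [480.1, -39.5, 122.0]
orientation: [-0.0, 0.1, 0.995, -0.0]
ft_force: [-0.7, 4.3, 6.0]
width: 0.117
finger_force: 25.0
8.1 [480.1 -39.5 122. ] [-1.000e-04  1.001e-01  9.950e-01 -1.000e-04]
time_s: 8.4
ee_pos: [480.1, -39.4, 122.1]
orientation: [-0.0, 0.1, 0.995, -0.0]
ft_force: [-2.4, 2.1, 5.7]
width: 0.12
finger_force: 25.0
```

View pics/m1.png

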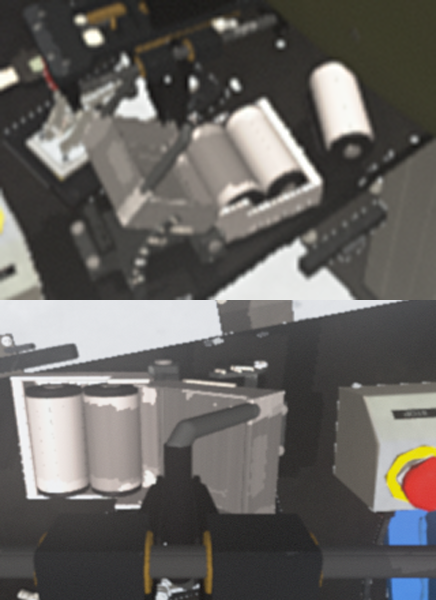

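Both rollers are in the trough, with centres at about (57,440) and (112,440) in the lower panel. The tray is at about 40°, since the bar moved 80 mm along -y. I'll hold, then lower it.

```bash
Z='[0,0,0,0,0,0]'; python3 -m creep '[[0,0,0,0,0,0],[0,0,0,0,0,0],[0,0,0,0,0,0],[0,0,0,0,0,0],[0,0,0,0,0,0]]' | head -2; python3 -m creep '[[0,0,0,0,0,0],[0,0,0,0,0,0],[0,0,0,0,0,0],[0,0,0,0,0,0]]' | head -2
python3 -m creep '[[0.05,0.28,-0.04,0,0,0],[0.10,0.55,-0.11,0,0,0],[0.16,0.83,-0.19,0,0,0],[0.22,1.11,-0.30,0,0,0],[0.27,1.38,-0.42,0,0,0]]'
python3 -m creep '[[0.05,0.27,-0.13,0,0,0],[0.10,0.52,-0.28,0,0,0],[0.15,0.76,-0.45,0,0,0],[0.20,0.99,-0.64,0,0,0],[0.24,1.21,-0.84,0,0,0]]'
python3 -m creep '[[0,0,0,0,0,0],[0,0,0,0,0,0],[0,0,0,0,0,0]]'
```

```text
time_s: 9.12
ee_pos: [480.2, -39.2, 122.0]
time_s: 9.62
ee_pos: [480.2, -39.3, 122.1]
time_s: 10.25
ee_pos: [488.4, 2.3, 109.5]
orientation: [-0.0, 0.1, 0.995, -0.001]
ft_force: [-1.7, 2.7, 5.1]
width: 0.116
finger_force: 25.0
time_s: 10.88
ee_pos: [495.6, 38.8, 83.2]
orientation: [-0.0, 0.1, 0.995, -0.0]
ft_force: [1.8, -1.0, -0.6]
width: 0.117
finger_force: 25.0
time_s: 11.25
ee_pos: [495.5, 38.4, 83.6]
orientation: [-0.0, 0.1, 0.995, -0.0]
ft_force: [3.2, -1.9, -4.7]
width: 0.118
finger_force: 25.0
```

The tray is back level. Next I'll release, back out upward and go over the spare.

```bash
python3 -m creep '[[0,0,0,0,0,0],[0,0,0,0,0,0],[0,0,0,0,0,0],[0,0,0.8,0,0,0],[0,0,2.3,0,0,0]]' 50; python3 -m creep '[[0,0,0.9,0,0,0],[-0.4,-1.6,0.9,0,0,-1.5],[-0.8,-3.5,0.9,0,0,-3.1],[-1.3,-5.5,0.9,0,0,-3.1],[-1.8,-7.4,0.9,0,0,-3.1]]' 80;  python3 -m creep '[[0,-0.35,0,0,0,0],[0,-0.35,0,0,0,0],[0,-0.35,0,0,0,0]]'
python3 - <<'E'
from shot import *
np.set_printoptions(precision=1,suppress=True)
im=shot("w6"); g=cv2.cvtColor(im,cv2.COLOR_RGB2GRAY)
w=np.load("w6.npz")
p=P(w["K"],w["E"])@[441.4,-193.9,66,1];p=p[:2]/p[2];print("pred",p)
m=(g>150).astype(np.uint8); n,l,st,c=cv2.connectedComponentsWithStats(m)
for k in range(1,n):
    if st[k,4]>400:
        r=cv2.minAreaRect(np.argwhere(l==k)[:,::-1].astype(np.float32));print(st[k],c[k],r)
u,v=int(p[0])-100,max(int(p[1])-75,0)
cv2.imwrite("pics/c6.png",cv2.resize(cv2.convertScaleAbs(im[v:v+150,u:u+200,::-1],alpha=1.2,beta=20),(800,600),interpolation=cv2.INTER_CUBIC)); print("crop",u,v)
E
```

```text
time_s: 11.88
ee_pos: [493.8, 38.9, 151.9]
orientation: [-0.003, 0.1, 0.995, -0.0]
ft_force: [-1.1, -0.0, -0.3]
width: 0.518
finger_force: 0.0
time_s: 12.5
ee_pos: [441.0, -184.9, 180.6]
orientation: [0.001, 0.259, 0.966, -0.0]
ft_force: [0.7, 0.2, 0.1]
width: 0.838
finger_force: 0.0
time_s: 12.88
ee_pos: [442.0, -192.5, 180.0]
orientation: [-0.0, 0.259, 0.966, 0.0]
ft_force: [0.2, 0.3, -0.5]
width: 0.842
finger_force: 0.0
12.875 [ 442.  -192.5  180. ] [-0.   0.3  1.   0. ]
pred [319.8 192.2]
[    0     0   574   258 77503] [195.5  96.7] ((286.5, 128.5), (257.0, 573.0), 90.0)
[ 580   53   60  102 2605] [618.2  99.6] ((622.1483154296875, 103.45117950439453), (85.94328308105469, 63.54503631591797), 71.79151916503906)
[ 391   83  142  116 8988] [463.5 144.7] ((470.22467041015625, 142.01014709472656), (79.40359497070312, 152.17950439453125), 73.3549575805664)
[344 121  61 100 863] [366.7 161.5] ((385.85809326171875, 170.23031616210938), (85.341552734375, 64.13563537597656), 72.55281066894531)
[ 360  140   43   70 1495] [383.9 174.1] ((384.30865478515625, 175.3610076904297), (64.75704193115234, 30.1406192779541), 70.27772521972656)
[ 304  162   33   69 1480] [321.5 195.5] ((320.0, 196.0), (68.0, 32.0), 90.0)
[ 407  184  125   94 3320] [463.5 232. ] ((470.5289306640625, 231.4324951171875), (43.24807357788086, 125.89668273925781), 60.04639434814453)
[  13  225   86   41 1356] [ 60.8 248.7] ((53.70001220703125, 250.60000610351562), (40.16092300415039, 81.27052307128906), 71.56504821777344)
[  0 273  39  23 661] [ 16.6 284.4] ((19.0, 284.0), (22.0, 38.0), 90.0)
[248 316  42  31 740] [267.4 329.9] ((267.45281982421875, 330.0849304199219), (29.807241439819336, 40.65872573852539), 74.05460357666016)
crop 219 117
```

The spare appears as the blob centred at (320,196), with its axis exactly vertical in the picture. It's aligned with the tool and centred. I'll descend in steps, watching the force.

```bash
python3 -m creep '[[0,-0.05,-1.8,0,0,0],[0,-0.05,-3.2,0,0,0],[0,-0.05,-4.0,0,0,0],[0,-0.05,-4.0,0,0,0],[0,-0.05,-4.0,0,0,0]]' 72 20; python3 -m creep '[[0,0,-0.1,0,0,0],[0,0,-0.2,0,0,0],[0,0,-0.3,0,0,0],[0,0,-0.4,0,0,0],[0,0,-0.4,0,0,0]]';python3 shot.py w7
python3 - <<'E'
import cv2
a=cv2.imread("pics/w7.png"); print(a[150:330:10,320].mean(1))
E
```

```text
time_s: 13.55
ee_pos: [442.7, -195.1, 61.4]
orientation: [0.001, 0.259, 0.966, -0.0]
ft_force: [0.7, -0.6, -0.4]
width: 0.756
finger_force: 0.0
time_s: 14.18
ee_pos: [441.3, -195.1, 47.7]
orientation: [-0.0, 0.26, 0.966, 0.0]
ft_force: [-0.4, 0.3, -0.1]
width: 0.759
finger_force: 0.0
14.175 [ 441.3 -195.1   47.7] [-4.000e-04  2.596e-01  9.657e-01  1.000e-04]
[ 89.33333333 217.33333333  66.         114.33333333  69.66666667
 159.66666667 158.66666667 157.33333333 156.33333333 160.66666667
 158.66666667 156.33333333 156.33333333 154.33333333  63.
  81.66666667  73.33333333  48.66666667]
```

```bash
python3 -m creep '[[0,0,-0.1,0,0,0],[0,0,-0.2,0,0,0],[0,0,-0.3,0,0,0],[0,0,-0.37,0,0,0],[0,0,-0.37,0,0,0]]' && python3 -m creep '[[0,0,0,0,0,0],[0,0,0,0,0,0],[0,0,0,0,0,0],[0,0,0,0,0,0]]' 0 12; python3 -m creep '[[0,0,0,0,0,0],[0,0,0,0,0,0]]'
```

```text
time_s: 14.85
ee_pos: [441.4, -195.1, 36.7]
orientation: [-0.0, 0.26, 0.966, 0.0]
ft_force: [0.8, 0.1, 0.3]
width: 0.756
finger_force: 0.0
time_s: 15.35
ee_pos: [442.3, -194.2, 37.3]
orientation: [0.0, 0.26, 0.966, 0.001]
ft_force: [1.5, 4.1, 1.0]
width: 0.419
finger_force: 12.0
time_s: 15.6
ee_pos: [442.3, -194.2, 37.2]
orientation: [0.0, 0.26, 0.966, 0.001]
ft_force: [3.2, 4.6, 0.9]
width: 0.416
finger_force: 12.0
```

```bash
python3 -m creep '[[0,0,0,0,0,0],[0,0,0.2,0,0,0],[0,0,0.6,0,0,0],[0,0,1.3,0,0,0],[0,0,2.0,0,0,0]]' 0 25; python3 -m creep '[[0,0,0,0,0,1.0],[0,0,0,0,0,2.0],[0,0,0,0,0,3.1],[0,0,0,0,0,3.1],[0,0,0,0,0,3.1]]'; python3 shot.py w8
cat > an.py <<'E'
import sys
from geo import *
n=sys.argv[1]; i=cv2.imread(f"pics/{n}.png")
cv2.imwrite(f"pics/c_{n}.png",cv2.convertScaleAbs(cv2.resize(i[60:330,140:500],(800,600),interpolation=cv2.INTER_CUBIC),alpha=1.2,beta=20))
E
python3 an.py w8
```

```text
time_s: 16.23
ee_pos: [441.5, -195.5, 98.1]
orientation: [0.0, 0.26, 0.966, -0.0]
ft_force: [0.9, -0.5, -1.5]
width: 0.414
finger_force: 25.0
time_s: 16.85
ee_pos: [441.6, -195.4, 97.3]
orientation: [0.0, 0.101, 0.995, -0.0]
ft_force: [-0.3, -0.3, -1.4]
width: 0.416
finger_force: 25.0
16.85 [ 441.6 -195.4   97.3] [ 1.000e-04  1.010e-01  9.949e-01 -1.000e-04]
```

View pics/c_w8.png

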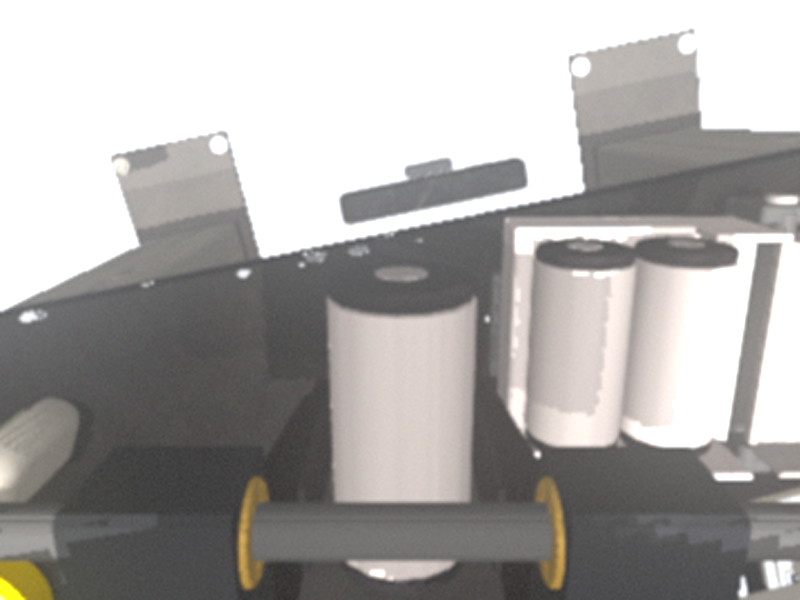

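The spare is held parallel to the two trough rollers. Its end-face hub is at crop (402,272), and the trough rollers' hubs are at (585,247) and (687,243). Now to work out the shift.

Run:
```python
from geo import *
np.set_printoptions(precision=1,suppress=True)
w=np.load("w8.npz"); f=lambda x,y,z:plane(w["K"],w["E"],(140+.45*x,60+.45*y),z)
ux=np.array([.9806,-.196,0]);uy=np.array([.196,.9806,0]); o=np.array([477,-50,0])
st=lambda p:np.array([(p-o)@ux,(p-o)@uy,p[2]])
for n,x,y,z in [("spare",402,272,126.2),("A",585,247,38),("B",687,243,38)]:
    p=f(x,y,z);c=p+43*ux;print(n,"end",p,"centre",c,"station",st(c))
for q in[(635,265),(622,438)]: print("gap",st(f(*q,40)))
print("trough",o-56.5*uy, "tcp station",st(np.array([441.6,-195.4,0])))
```

```text
spare end [ 397.9 -186.9  126.2] centre [ 440.1 -195.3  126.2] station [  -7.7 -149.7  126.2]
A end [ 422.8 -117.9   38. ] centre [ 465.  -126.3   38. ] station [  3.1 -77.2  38. ]
B end [429.3 -78.2  38. ] centre [471.5 -86.6  38. ] station [  1.8 -37.   38. ]
gap [-32.9 -57.4  40. ]
gap [ 43.3 -55.3  40. ]
trough [ 465.9 -105.4    0. ] tcp station [  -6.2 -149.5    0. ]
```

```bash
python3 -m creep '[[0.3,1.0,0,0,0,0],[0.6,2.0,0,0,0,0],[0.9,2.97,0,0,0,0],[0.9,2.97,0,0,0,0],[0.9,2.97,0,0,0,0]]'; python3 -m creep '[[0,0,-0.6,0,0,0],[0,0,-1.2,0,0,0],[0,0,-1.5,0,0,0],[0,0,-1.65,0,0,0],[0,0,-1.65,0,0,0]]';  python3 - <<'E'
from shot import *
np.set_printoptions(precision=1,suppress=True)
shot("w9")
E
python3 -m creep '[[0,0,-0.04,0,0,0],[0,0,-0.08,0,0,0],[0,0,-0.11,0,0,0],[0,0,-0.13,0,0,0],[0,0,-0.13,0,0,0]]'
```

```text
time_s: 17.52
ee_pos: [468.6, -106.5, 97.0]
orientation: [-0.0, 0.1, 0.995, -0.0]
ft_force: [0.1, 0.5, -1.7]
width: 0.417
finger_force: 25.0
time_s: 18.15
ee_pos: [468.5, -106.2, 47.1]
orientation: [-0.0, 0.1, 0.995, 0.0]
ft_force: [1.0, -0.7, -0.6]
width: 0.416
finger_force: 25.0
18.15 [ 468.5 -106.2   47.1] [-0.   0.1  1.   0. ]
time_s: 18.82
ee_pos: [468.8, -106.0, 44.0]
orientation: [0.0, 0.1, 0.995, 0.0]
ft_force: [-1.8, 1.3, 2.8]
width: 0.411
finger_force: 25.0
```

Contact at centre height of about 72.8 mm. I'll release and retreat.

```bash
python3 -m creep '[[0,0,-0.02,0,0,0],[0,0,-0.02,0,0,0],[0,0,-0.02,0,0,0],[0,0,-0.02,0,0,0],[0,0,-0.02,0,0,0]]' 65; python3 -m creep '[[0,0,0.2,0,0,0],[0,0,0.7,0,0,0],[0,0,1.7,0,0,0],[0,0,3.2,0,0,0],[0,0,4.5,0,0,0]]'; python3 -m creep '[[0,0,0,0,0,0],[0,0,0,0,0,0],[0,0,0,0,0,0],[0,0,0,0,0,0]]'
python3 - <<'E'
from shot import *
from bench import vision
np.set_printoptions(precision=1,suppress=True)
im=shot("w10"); w=np.load("w10.npz"); pr=lambda p:(lambda q:q[:2]/q[2])(P(w["K"],w["E"])@[*p,1])
print("pred spare top", pr((468.2,-106.4,92)), "ends", pr((468.2-42,-106.4+8.4,72)),pr((468.2+42,-106.4-8.4,72)))
g=cv2.cvtColor(im,cv2.COLOR_RGB2GRAY)
for v in(150,165,180,195,210,225): print(v,g[v,250:400:4].tolist())
cv2.imwrite("pics/top2.png",vision.get_image("top")["img"][...,::-1]);cv2.imwrite("pics/scene2.png",vision.get_image("scene")["img"][...,::-1])
E
```

```text
time_s: 19.45
ee_pos: [468.6, -106.2, 42.9]
orientation: [-0.0, 0.1, 0.995, -0.0]
ft_force: [0.2, -1.0, -0.5]
width: 0.682
finger_force: 0.0
time_s: 20.08
ee_pos: [469.0, -106.3, 181.0]
orientation: [0.001, 0.1, 0.995, -0.0]
ft_force: [0.3, -0.0, -0.3]
width: 0.683
finger_force: 0.0
time_s: 20.58
ee_pos: [467.9, -105.9, 176.6]
orientation: [-0.001, 0.1, 0.995, 0.0]
ft_force: [-0.2, -0.7, -0.6]
width: 0.68
finger_force: 0.0
20.575 [ 467.9 -105.9  176.6] [-0.   0.1  1.   0. ]
pred spare top [320.8 200.5] ends [320.6 154.9] [320.9 232.4]
150 [75, 103, 76, 75, 80, 77, 77, 227, 240, 117, 166, 127, 143, 124, 112, 133, 135, 164, 144, 86, 79, 101, 99, 104, 75, 107, 181, 235, 234, 148, 122, 187, 233, 236, 234, 232, 232, 230]
165 [84, 82, 81, 76, 65, 66, 65, 108, 167, 115, 195, 154, 162, 157, 208, 151, 164, 169, 169, 168, 162, 169, 136, 165, 163, 151, 137, 156, 159, 97, 112, 141, 146, 172, 179, 180, 236, 220]
180 [75, 78, 74, 67, 59, 55, 63, 72, 168, 114, 140, 151, 162, 128, 141, 149, 162, 166, 165, 163, 160, 150, 132, 165, 162, 149, 135, 156, 158, 90, 127, 146, 145, 181, 178, 177, 177, 178]
195 [70, 68, 65, 52, 51, 124, 55, 58, 165, 131, 136, 149, 159, 132, 139, 148, 159, 163, 165, 163, 160, 149, 128, 162, 158, 145, 135, 154, 153, 87, 140, 146, 146, 174, 172, 173, 175, 176]
210 [63, 67, 51, 58, 57, 76, 60, 61, 199, 163, 140, 149, 159, 151, 136, 148, 159, 162, 162, 160, 156, 146, 126, 162, 155, 140, 158, 180, 176, 87, 158, 173, 171, 168, 171, 172, 172, 172]
225 [51, 53, 56, 56, 57, 59, 58, 59, 234, 238, 154, 125, 85, 85, 154, 149, 158, 163, 160, 160, 155, 147, 112, 74, 91, 114, 117, 115, 77, 87, 102, 101, 102, 103, 103, 102, 101, 101]
```

Run:
```python
from shot import *
im=shot("w11"); a=cv2.imread("pics/w10.png"); d=np.abs(a.astype(int)-im[...,::-1]).mean(2)[140:245,280:345]; print("motion diff",d.mean(),np.percentile(d,99))
for n,(x0,y0,x1,y1) in(("scene",(255,262,275,315)),("top",(203,276,218,330))):
    o=cv2.imread(f"pics/{n}0.png")[y0:y1,x0:x1]; s=cv2.imread(f"pics/{n}2.png")[y0-8:y1+8,x0-8:x1+8]
    r=cv2.matchTemplate(s,o,cv2.TM_CCOEFF_NORMED); print(n,cv2.minMaxLoc(r)[1],cv2.minMaxLoc(r)[3],r[8,8])
# spare edges at two rows in w10 (local)
w=np.load("w10.npz")
for u,v in((304,165),(338,165),(304,220),(338,220)): print(plane(w["K"],w["E"],(u,v),72).round(1))
```

```text
20.725 [ 468.3 -106.   177.3] [-6.000e-04  1.001e-01  9.950e-01  1.000e-04]
motion diff 6.096654456654457 54.0
scene 0.8577195405960083 (8, 8) 0.85771954
top 0.26073214411735535 (15, 14) 0.21290521
[ 433.  -116.9   72. ]
[440.  -82.5  72. ]
[ 492.2 -130.    72. ]
[499.6 -93.5  72. ]
```

```bash
python3 -m creep '[[0,0,0,0,0,0],[0,0,0,0,0,0],[0,0,0,0,0,0],[0,0,0,0,0,0],[0,0,0,0,0,0]]' | head -2
python3 - <<'E'
from shot import *
im=shot("w12"); a=cv2.cvtColor(cv2.imread("pics/w10.png"),6).astype(np.float32);b=cv2.cvtColor(im,7).astype(np.float32)
for n,(y0,y1,x0,x1) in{"spare":(150,235,300,342),"tray":(140,235,355,410),"box":(130,230,430,560),"ground":(60,130,200,420)}.items():
    print(n,np.round(cv2.phaseCorrelate(a[y0:y1,x0:x1],b[y0:y1,x0:x1]),2) if 0 else cv2.phaseCorrelate(a[y0:y1,x0:x1],b[y0:y1,x0:x1]))
E
```

```text
time_s: 21.4
ee_pos: [468.6, -106.1, 178.0]
21.4 [ 468.6 -106.1  178. ] [ 0.      0.1001  0.995  -0.    ]
spare ((0.5125297733746059, -1.1112167910666173), 0.9677053898940852)
tray ((0.06710319427837064, -1.3234801822512239), 0.9348434983028306)
box ((0.0834553441002015, -1.2523461909906288), 0.960741988853172)
ground ((0.6202014468913859, -0.5071307758059405), 0.9550234945320789)
```

The small image shift is the same for the tray and the fixed box, so it comes from the arm settling. The spare is at rest, and the tray bar matches its starting picture exactly. Handing in.

```bash
python3 -c "
from bench import manip; print(manip.hand_in())"
```

```text
the job is handed in; nothing more can be done
None
```

I handed the job in at about 21 s; no verdict came back. The rollers were tipped out at about 40°, the tray is back level, the third roller is saddled on the other two, and I kept clear of the bottle, tub and tape roll but did not re-check them.

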